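Unlatch and slide off the humidifier's filter cover

TASK

Open the filter of the ripening-room humidifier on the bench: with the fingertips press its snap tab fully down, where it stays, then push the released filter cover along its channel until it is completely off its seat and lies flat on the shelf beyond the tab, with the whole filter uncovered. Only press and push: do not lift or tip the cover, and leave the small cheese, the brush and the jar where they are.

Things in the scene. Friction and masses are not known exactly. Their poses are not given: they have to be found in the camera images.
- cover: Loose flat grey plastic filter cover, 90 x 90 mm, 0.15 to 0.31 kg, lying in a channel on top of the humidifier. Origin: centre of its underside, on the deck; plate top 12 mm above. +y: the way it slides off (a few N of friction). It rides on 4 mm high runners along its sides; between them its underside is 4 mm above the deck.
- cover_rib (a point): Middle of the rear face of the upright rib along the cover's rear (-y) edge: the face to push on. It is flush with the cover's rear edge, 45 mm behind the cover's origin, 20 mm above the deck. Rib: 70 mm long (x), 8 mm thick, top 34 mm above the deck. Axes as the cover.
- seat (a point): Centre of the cover's seat on the humidifier's flat deck, 60 mm above the bench; the cover's origin starts within 1 mm of it. +y: the way the cover slides off; z up. The humidifier is a white box, fixed, 130 mm wide (x). Channel walls with inward lips (82 mm apart, top 18.5 mm above the deck) run from y = -115 to +47 mm, where the seat ends. Filter under the cover: y = -40 to +40 mm.
- rear_deck (a point): Centre of the bare strip of deck behind the seated cover, 80 mm behind the seat point, axes as the seat: 70 mm long in y, 82 mm between the lips, room for the fingers behind the rib. Behind it a block rises to 35 mm above the deck.
- shelf (a point): Centre of the place on the same deck beyond the seat where the cover is to lie, 107 mm along +y from the seat point, axes as the seat. The cover's origin should come here; it is completely off its seat from 15 mm short of it, and meets a 10 mm high end stop 17 mm past it. Side walls 10 mm high, 94 mm apart.
- tab_top (a point): Centre of the top face of the snap tab, a grey plastic pad 44 mm (x) by 36 mm (y), just ahead of the cover's front edge, 66 mm along +y from the seat point. At the start it stands 10 mm proud of the deck and blocks the cover (gap 3 mm). Axes as the seat. Pressed straight down it goes flush with the deck.
- tab (a joint): Travel of the snap tab, m: 0 = out (10 mm proud), 0.010 = fully in, flush with the deck. It takes about 4 N to move, hits a hard stop at 0.010 and stays where it is left; it does not spring back. The cover passes over it once it is more than about 0.007 in.
- tomme: Small round cheese, 110 mm across, 45 mm high, standing on the bench beside the humidifier. Origin: centre of its underside. A bystander: leave it.
- brush: Hand brush, 190 mm long, lying on the bench beside the humidifier. Origin: underside, near its middle; its length lies along its x axis. A bystander: leave it.
- jar: Small closed jar, 60 mm across, 75 mm high, standing on the bench. Origin: centre of its underside. A bystander: leave it.
Things that resemble listed ones, but are neither listed nor needed, are in the scene too. Leave any pink or yellow look-alike of the cover alone.

How it is judged:
By the outcome, as a careful person would: the job done as asked, in the order asked, and still so for the second after the job is handed in, with the robot touching nothing.
It also fails if it takes over 40 s, if anything falls off the work surface, if the arm or the gripper's body presses on something with over 40 N, if the wrist force passes 120 N, or if a joint passes its speed limit or range.

ROBOT

A 6-joint arm with a two-finger parallel gripper is mounted at the origin on the work surface. World frame = base frame: x ahead of the robot, y to its left, z up, the work surface at z = 0. Lengths are in mm, angles in rad, forces in N, time in s.
With the tool pointing down it reaches from about 250 to 775 mm from the base axis. Payload 8.9 kg.
Tool frame: the origin (TCP) lies at the very end of the fingers, on their centre line; the grasp point (between the pads) lies 19 mm behind it; z points along the fingers, x is the direction in which the jaws open and shut, and the axes are right-handed (so a half turn about z gives the same grasp; the last joint's range is limited). The gripper opens to 85 mm and grips with 20 to 120 N. Pads are 22 mm wide; open, the fingers measure 114 mm over their backs; the gripper's body (76 mm by 85 mm) begins 54 mm behind the grasp point. The pads swing forward as they close: fully open they stand 13 mm farther back than shut.
Start: joints at [-1.403, 0.291, -0.153, 1.127, 0, 1.431], TCP at [158.557, -500.483, 202.005] pointing down, gripper open.
Joint ranges: [-2.52, 2.52], [-0.91, 1.74], [-1.3, 1.37], [-1.96, 2.02], [-1.52, 1.47], [-3.14, 3.14]. Speed limits (rad/s): [2.22, 2.22, 2.79, 3.14, 3.14, 3.14].

INTERFACE

Orientations are given as a unit quaternion [w, x, y, z].
In Python, from plant import robot gives the robot as it stands. Calls block until the motion is done:
- robot.move_pose(position, orientation): joint-space move of the TCP to a pose.
- robot.line_to(position, rate=150, rot=None): straight line of the TCP; rot=None keeps the orientation; rate is the mean speed in mm/s.
- robot.goto_joints(angles): joint-space move.
- robot.command_gripper(opening): opening from 0.0 (shut) to 1.0 (fully open); the grip force is fixed at half the most; returns when the fingers have stopped.
- robot.sleep(seconds).
- robot.solve_ik(position, orientation): joint angles nearest the present ones, or None.
- robot.read_camera(name): name is "side" or "top" or "wrist"; returns the picture (400x640x3 uint8, blue, green, red); there is no depth.
- robot.camera_info(name): a dict with "fov_y" (degrees; the focal length in pixels is half the picture's height over the tangent of half this angle, whatever the lens; pixels are square), "cx", "cy" (the principal point, pixels), "R" (3x3) and "t" (3): a world point X has camera coordinates R X + t. Camera axes: x right, y down, z forward; pixel columns grow to the right and rows downward; lengths in mm; the calibration is good to about 2 mm. A picture is of the moment at which its call begins: read the wrist's pose just before it. camera_info takes no time and is no camera call; for the wrist camera it gives the pose at the moment of the call.
A pose or a line that the arm cannot do raises robot.IKError and nothing moves.
- robot.close_job(): hands the job in, once; it reports no verdict.
Readings, each from a call of its own:
- robot.read_clock(): time.
- robot.read_joint_pos(): joint angles.
- robot.read_qvel(): joint speeds.
- robot.read_joint_torque(): joint torques, N m.
- robot.read_ee_pos(): TCP position.
- robot.read_tcp_rot(): TCP orientation.
- robot.read_contact_force(): force on the tool from outside, world axes, zero at the start.
- robot.read_torque(): the same for the moment, N m.
- robot.read_opening(): opening from 0.0 (shut) to 1.0 (fully open).
Only numpy, scipy, OpenCV 4.12 (cv2) and the standard library are available. Lean on these libraries where they do the work, as an engineer would, in place of code of your own. Each camera call takes 0.05 s, during which the arm holds its last target.

## Working session

There is one attempt and no reset: what is moved stays moved. The work goes in short steps, each a Python script; the robot and the scene stay as the last script left them, time stands still between calls to the robot, and variables do not carry over. Pictures are saved under pics/ and viewed, and the job is handed in when it is done.

```bash
mkdir -p pics; ls; python3 - <<'E'
from plant import robot
import cv2
for n in ("top","side","wrist"):
    i=robot.camera_info(n); print(n,i)
    cv2.imwrite(f"pics/{n}0.png",robot.read_camera(n))
print(robot.read_clock(),robot.read_tcp_rot(),robot.read_opening(),robot.read_contact_force())
E
```

```text
pics
top {'fov_y': 55.638073678630285, 'cx': 318.5271253864917, 'cy': 198.32079585565967, 'R': array([[-0.030028  , -0.99946754, -0.01276578],
       [-0.99275499,  0.03130803, -0.11600577],
       [ 0.11634367,  0.00918987, -0.9931665 ]]), 't': array([ 67.01350839, 565.60904112, 892.66826491])}
side {'fov_y': 45.08080889007663, 'cx': 316.9343168062974, 'cy': 204.38195295627315, 'R': array([[-0.99405601, -0.1084889 , -0.0090995 ],
       [-0.06079608,  0.62250258, -0.78025277],
       [ 0.09031323, -0.77506174, -0.62539813]]), 't': array([ 561.43600119,   79.14963625, 1106.89421815])}
wrist {'fov_y': 65.74499686687771, 'cx': 327.10467890358166, 'cy': 200.6222438135756, 'R': array([[ 0.30053382, -0.95377065, -0.0009854 ],
       [-0.91572787, -0.28883509,  0.27931482],
       [-0.26668689, -0.08304119, -0.96019907]]), 't': array([-524.20774238,  -35.50101888,  379.23185053])}
0.15 [-3.24537749e-04  8.06850016e-01 -5.90756158e-01 -3.29066061e-04] 1.0001899888485761 [-0.10035108  0.56671054 -0.05773744]
```

View pics/top0.png

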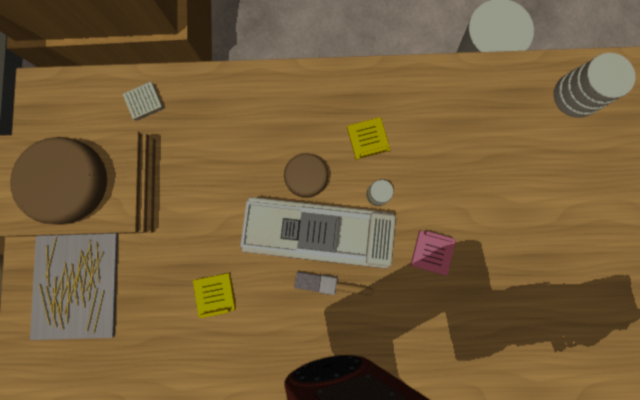

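View pics/side0.png

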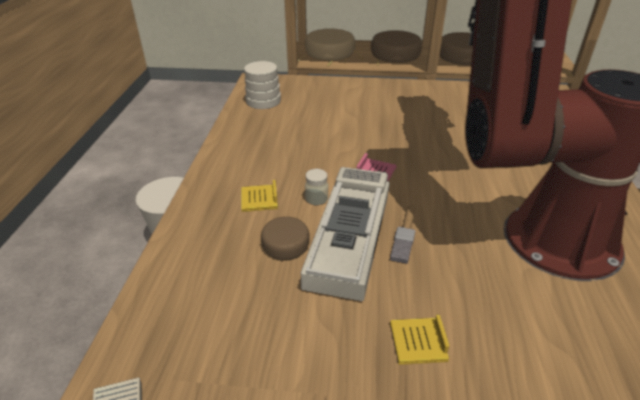

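View pics/wrist0.png

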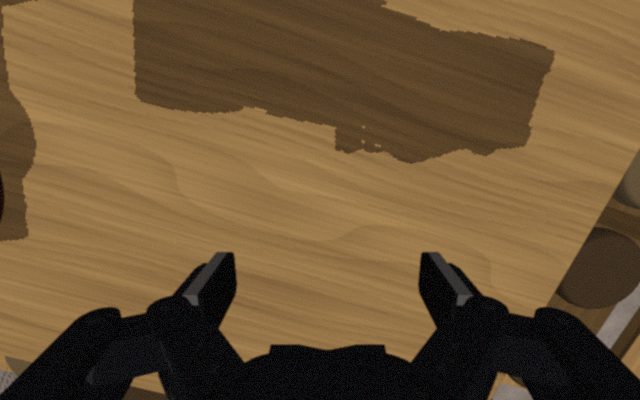

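The top view shows the humidifier at about px (243–395, 198–268). The cover is at about (319,231), the tab at about (290,229), and the slide direction is image-left, which is world +y. I'll enlarge both views.

```bash
python3 - <<'E'
import cv2
a=cv2.imread("pics/top0.png")[185:285,235:405]; cv2.imwrite("pics/topc.png",cv2.resize(a,None,fx=4.7,fy=4.7,interpolation=cv2.INTER_CUBIC))
a=cv2.imread("pics/side0.png")[160:305,290:400]; cv2.imwrite("pics/sidec.png",cv2.resize(a,None,fx=4,fy=4,interpolation=cv2.INTER_CUBIC))
E
```

```text
(no output)
```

View pics/topc.png

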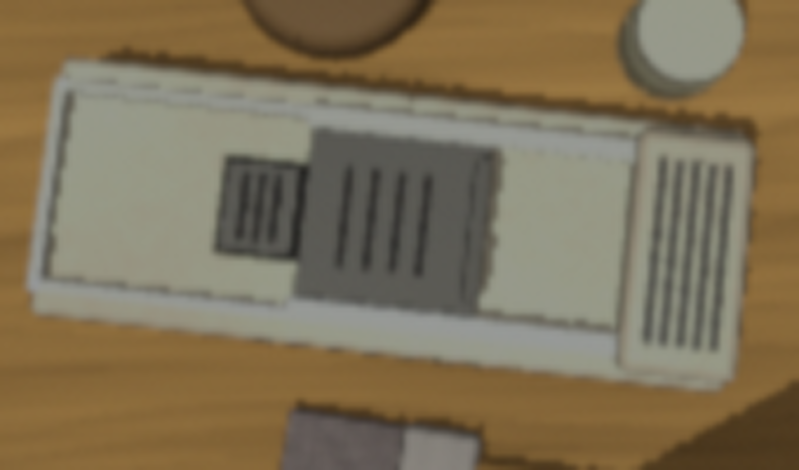

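View pics/sidec.png

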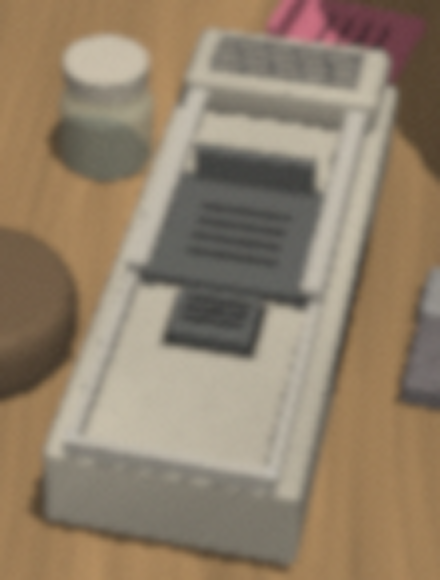

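```bash
cat > h.py <<'E'
import numpy as np
from scipy.optimize import least_squares
def proj(i,X):
    f=200/np.tan(np.radians(i["fov_y"])/2)
    c=np.asarray(X)@np.array(i["R"]).T+i["t"]
    return c[:,:2]/c[:,2:]*f+[i["cx"],i["cy"]]
def w(p,X):
    c,s=np.cos(p[2]),np.sin(p[2]); X=np.asarray(X,float)
    return np.c_[p[0]+c*X[:,0]-s*X[:,1],p[1]+s*X[:,0]+c*X[:,1],60+X[:,2]]
E
python3 - <<'E'
from h import *
from plant import robot
T=[(22,84,10,227,155),(22,48,10,308,162),(-22,84,10,215,253),(-22,48,10,296,258),(65,-115,35,643,128),(-65,-115,35,620,368),(47,169,10,70,90),(-47,169,10,42,275)]
S=[(22,48,10,177,290),(-22,48,10,267,302),(-22,84,10,250,345),(22,84,10,166,335),(65,-115,35,190,82),(-65,-115,35,383,105),(35,-45,34,197,150),(-35,-45,34,315,160),(47,169,10,68,440),(-47,169,10,275,470)]
T=np.array(T,float);S=np.array(S,float)
tu=T[:,3:]/4.7+[235,185]; su=S[:,3:]/4+[290,160]
it,is_=robot.camera_info("top"),robot.camera_info("side")
ft=lambda p:proj(it,w(p,T[:,:3]))-tu
fs=lambda p:proj(is_,w(p,S[:,:3]))-su
for n,f in (("top",ft),("side",fs),("both",lambda p:np.r_[ft(p),fs(p)])):
    r=least_squares(lambda p:f(p).ravel(),[500,0,0],loss="soft_l1"); print(n,r.x,np.degrees(r.x[2])); print(f(r.x).round(1).tolist())
E
```

```text
top [ 4.84267228e+02  5.09496106e+01 -1.43692004e-01] -8.232945385587133
[[0.8, 0.6], [-1.1, 0.8], [1.0, -1.4], [-0.8, -0.7], [0.5, -3.3], [-0.3, 3.4], [-0.3, -0.2], [0.2, 0.5]]
side [ 4.84767510e+02  6.13743651e+01 -1.39285091e-01] -7.9804478858091
[[1.0, -0.3], [-1.1, -0.1], [-0.1, 0.7], [0.0, -0.3], [-4.9, -3.8], [1.6, -2.0], [-0.5, -1.1], [0.8, 0.9], [2.4, 0.5], [-1.9, 1.5]]
both [ 4.84680975e+02  5.45977673e+01 -1.41534717e-01] -8.109341955567231
[[-0.8, 0.5], [-2.7, 0.8], [-0.5, -1.5], [-2.4, -0.8], [-1.2, -3.6], [-1.9, 3.1], [-2.0, -0.2], [-1.4, 0.5], [1.3, -2.5], [-1.0, -2.2], [0.0, -1.6], [0.3, -2.5], [-4.5, -5.5], [1.7, -3.6], [-0.2, -2.9], [1.0, -0.9], [2.6, -2.1], [-1.9, -1.1]]
```

```bash
cat >> h.py <<'E'
def quat(yaw): # tool down, x axis at yaw
    return [0,float(np.cos(yaw/2)),float(np.sin(yaw/2)),0]
E
python3 - <<'E'
from h import *
from plant import robot
for d in (-8.1,172,-98.1,82):
    for y in (-30,60,180): print(d,y,np.round(robot.solve_ik([485,y,67],quat(np.radians(d))),2))
i=robot.camera_info("wrist"); print(-np.array(i["R"]).T@i["t"], robot.read_ee_pos())
E
```

```text
-8.1 -30 [-0.21  0.34 -0.47  0.76  0.    1.5 ]
-8.1 60 [-0.03  0.35 -0.46  0.76  0.    1.69]
-8.1 180 [ 0.21  0.39 -0.39  0.79  0.    1.93]
172 -30 [-0.21  0.34 -0.47  0.76  0.   -1.64]
172 60 [-0.03  0.35 -0.46  0.76  0.   -1.46]
172 180 [ 0.21  0.39 -0.39  0.79  0.   -1.22]
-98.1 -30 [-0.21  0.34 -0.47  0.76  0.    3.07]
-98.1 60 [-0.03  0.35 -0.46  0.76  0.   -3.03]
-98.1 180 [ 0.21  0.39 -0.39  0.79  0.   -2.79]
82 -30 [-0.21  0.34 -0.47  0.76  0.   -0.07]
82 60 [-0.03  0.35 -0.46  0.76  0.    0.11]
82 180 [ 0.21  0.39 -0.39  0.79  0.    0.35]
[ 226.17529231 -478.77311726  373.61144317] [ 158.4973312  -500.1638595   201.60056694]
```

```bash
python3 - <<'E'
from h import *
from plant import robot
import cv2
robot.move_pose([480,-10,240],quat(np.radians(-8.1)))
robot.command_gripper(0.0)
robot.sleep(.2)
i=robot.camera_info("wrist")
im=robot.read_camera("wrist")
np.savez("w1.npz",**{k:np.array(v) for k,v in i.items()})
cv2.imwrite("pics/w1.png",im); cv2.imwrite("pics/top1.png",robot.read_camera("top"))
print(robot.read_clock(),robot.read_ee_pos(),robot.read_opening(),robot.read_contact_force())
E
```

```text
3.325 [479.98413336  -9.96484333 239.9939427 ] -0.0017033687714346707 [0.01624074 0.69836589 0.42293716]
```

View pics/w1.png

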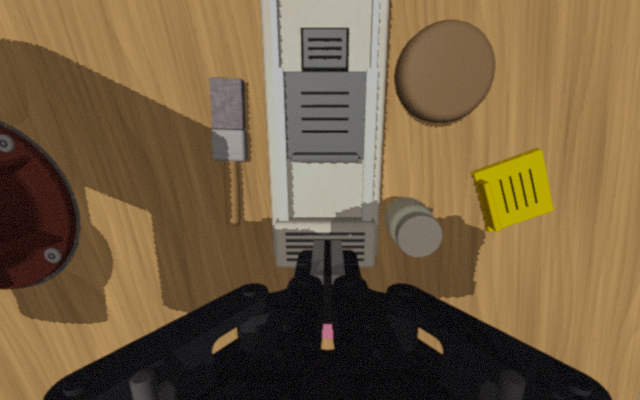

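The wrist view shows the tab at about (325,48), the cover at (326,115), its rib line near row 155 and the block edge near row 222. I'll enlarge this too.

```bash
python3 - <<'E'
import cv2
a=cv2.imread("pics/w1.png")[0:270,250:400]; cv2.imwrite("pics/w1c.png",cv2.resize(a[:145],None,fx=4,fy=4,interpolation=cv2.INTER_CUBIC))
cv2.imwrite("pics/w1d.png",cv2.resize(a[130:],None,fx=4,fy=4,interpolation=cv2.INTER_CUBIC))
E
```

```text
(no output)
```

View pics/w1c.png

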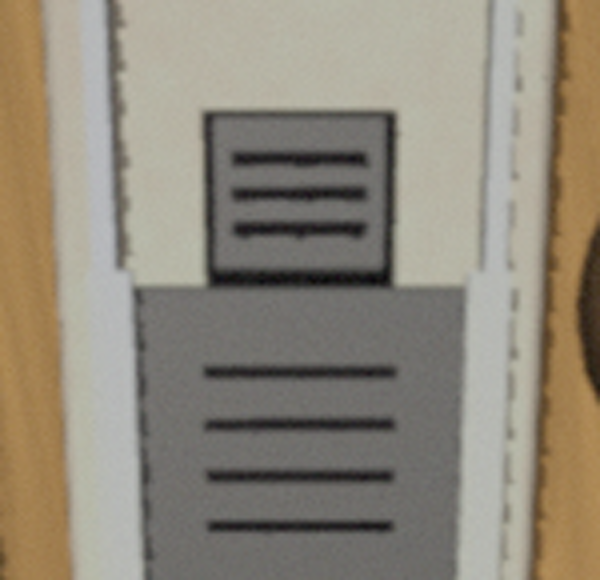

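View pics/w1d.png

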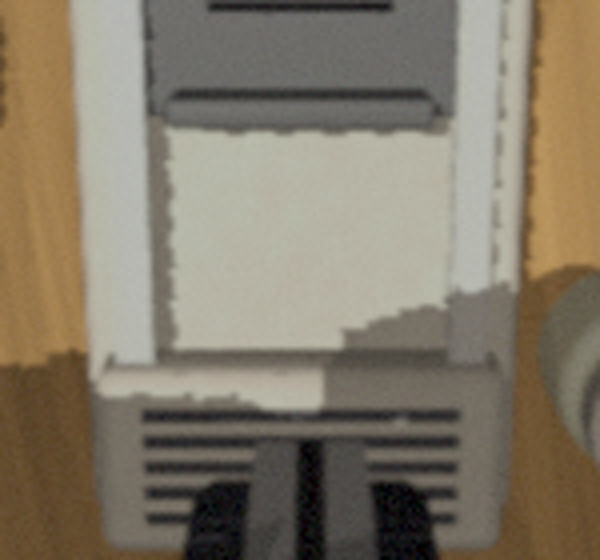

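```bash
python3 - <<'E'
from h import *
from plant import robot
W=np.array([(22,84,10,397,112),(-22,84,10,203,112),(-22,48,10,210,270),(22,48,10,392,270),(-41,47,18.5,133,272),(41,47,18.5,466,272),
(-41,-115,18.5,155,362+520),(41,-115,18.5,450,358+520)],float)
u=W[:,3:]/4+[250,0]
i=dict(np.load("w1.npz"))
f=lambda p:proj(i,w(p,W[:,:3]))-u
r=least_squares(lambda p:f(p).ravel(),[485,50,-.14],loss="soft_l1"); print(r.x,np.degrees(r.x[2])); print(f(r.x).round(1).tolist())
# sanity: bench plane / camera agreement with free deck z per camera
g=lambda p:proj(i,w(p,W[:,:3])+[0,0,p[3]])-u
r=least_squares(lambda p:g(p).ravel(),[485,50,-.14,0],loss="soft_l1"); print(r.x); print(g(r.x).round(1).tolist())
T=np.array([(22,84,10,227,155),(22,48,10,308,162),(-22,84,10,215,253),(-22,48,10,296,258),(47,169,10,70,90),(-47,169,10,42,275)],float)
S=np.array([(22,48,10,177,290),(-22,48,10,267,302),(-22,84,10,250,345),(22,84,10,166,335),(35,-45,34,197,150),(-35,-45,34,315,160),(41,47,18.5,133,265),(-41,47,18.5,307,297)],float)
for n,Q,v in (("top",T,T[:,3:]/4.7+[235,185]),("side",S,S[:,3:]/4+[290,160])):
    c=robot.camera_info(n)
    k=lambda p:proj(c,w(p,Q[:,:3]))-v
    q=least_squares(lambda p:k(p).ravel(),[485,50,-.14],loss="soft_l1"); print(n,q.x,k(q.x).round(1).tolist())
    q=least_squares(lambda p:(proj(c,w(p,Q[:,:3])+[0,0,p[3]])-v).ravel(),[485,50,-.14,0],loss="soft_l1"); print(n,q.x)
E
```

```text
[ 4.87195507e+02  5.49952331e+01 -1.39842742e-01] -8.012398931786192
[[-2.2, 0.1], [1.9, 0.3], [1.0, 0.0], [-1.5, -0.1], [0.6, -0.5], [-0.4, -0.7], [1.1, 0.0], [-1.0, 0.8]]
[ 4.87179086e+02  5.49019055e+01 -1.40215448e-01  9.13433942e-01]
[[-2.1, 0.0], [1.8, 0.1], [1.0, 0.0], [-1.4, -0.1], [0.5, -0.5], [-0.3, -0.7], [0.9, 0.4], [-0.9, 1.2]]
top [ 4.83572694e+02  5.09286142e+01 -1.49545215e-01] [[0.9, 0.7], [-1.0, 1.0], [1.0, -1.3], [-0.8, -0.5], [-0.2, -0.3], [0.1, 0.3]]
top [ 4.83146857e+02  4.94898025e+01 -1.49393532e-01  9.97390917e+00]
side [ 4.85119734e+02  6.13416926e+01 -1.32619610e-01] [[1.0, -0.3], [-1.1, -0.1], [0.0, 0.7], [0.1, -0.2], [-0.8, -1.1], [0.5, 0.8], [3.4, 1.3], [-1.9, -0.8]]
side [ 4.84694093e+02  7.41745141e+01 -1.32099455e-01  1.15516284e+01]
```

```bash
cat >> h.py <<'E'
P=[486.,55.,-0.1405]
def pt(x,y,z): return w(P,[(x,y,z)])[0].tolist()
E
python3 - <<'E'
from h import *
from plant import robot
q=quat(P[2])
robot.move_pose(pt(0,67,40),q)
f0=np.array(robot.read_contact_force())
robot.line_to(pt(0,67,12),rate=100)
z=12
for z in [10,8,6,4,2,1]+list(np.arange(.5,-3.1,-.5)):
    robot.line_to(pt(0,67,z),rate=25)
    f=np.array(robot.read_contact_force())-f0
    print(z,robot.read_ee_pos()[2].round(2),f.round(1))
    if f[2]>22: break
print(robot.read_clock())
E
```

```text
10 70.45 [-0.9  1.2 -0.6]
8 67.96 [-0.4  0.3 -0.3]
6 65.86 [-0.7  0.3 -1.4]
4 63.83 [-0.7  0.1 -0.3]
2 61.86 [ 0.  -0.7 -0.3]
1 60.97 [0.2 0.2 0.2]
0.5 60.48 [-0.7 -0.  -1.1]
0.0 59.96 [ 0.1 -0.1  0.7]
-0.5 59.44 [-0.3 -0.3  0.2]
-1.0 58.98 [ 0.3  0.9 -0. ]
-1.5 58.46 [-0.3  0.3 -0.4]
-2.0 57.96 [-0.5  0.1  0.2]
-2.5 57.49 [-0.5  0.7 -0.2]
-3.0 56.96 [-1.4 -0.4 -0.1]
8.05
```

No contact even below the expected deck height, so I'll look before going further.

```bash
python3 - <<'E'
from h import *
from plant import robot
import cv2
s=robot.read_camera("side"); t=robot.read_camera("top"); ww=robot.read_camera("wrist")
a=cv2.resize(s[120:310,260:420],None,fx=3,fy=3,interpolation=cv2.INTER_CUBIC)
cv2.imwrite("pics/s2.png",a); cv2.imwrite("pics/t2.png",cv2.resize(t[170:290,220:420],None,fx=4,fy=4,interpolation=cv2.INTER_CUBIC));cv2.imwrite("pics/w2.png",ww)
print(robot.read_opening(),robot.read_contact_force())
for n,o,k in(("side",(260,120),3),("top",(220,170),4)):
    c=robot.camera_info(n); print(n,((proj(c,[robot.read_ee_pos()])-o)*k).round())
E
```

```text
-0.00025328634812736724 [ 0.05351062 -0.2161182  -0.42102603]
side [[249. 366.]]
top [[276. 234.]]
```

View pics/s2.png

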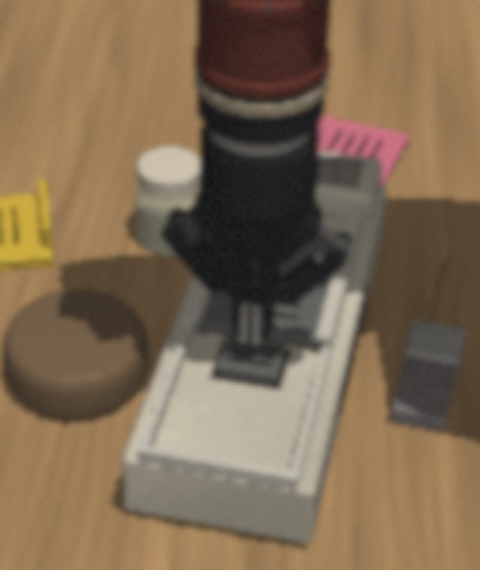

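View pics/w2.png

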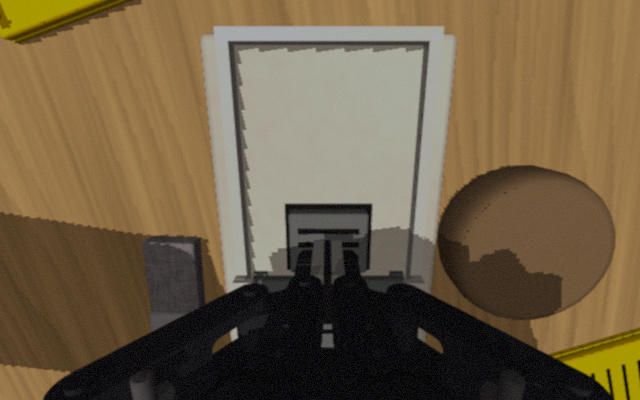

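View pics/t2.png

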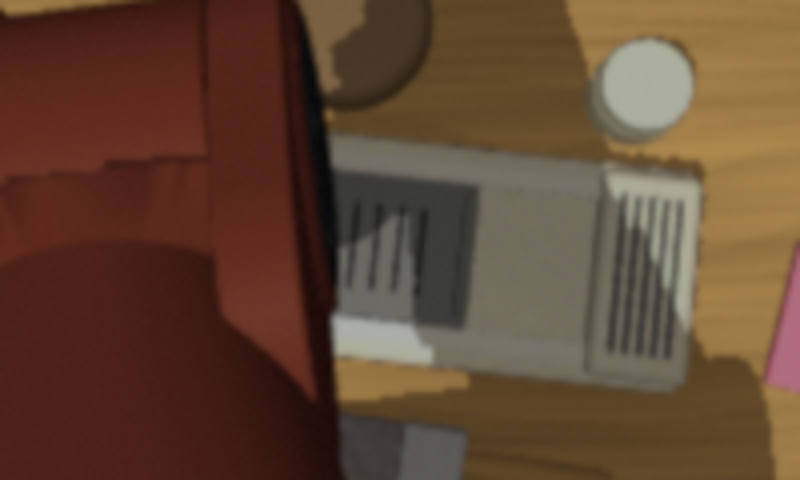

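```bash
python3 - <<'E'
from h import *
from plant import robot
import cv2
i=robot.camera_info("wrist"); e=robot.read_ee_pos()
for dz in (0,5,10,15,20): print(dz,proj(i,[e+[0,0,dz]]).round(1))
print("tab top corners z10",proj(i,w(P,[(x,y,10) for x in(-22,22) for y in(48,84)])).round().tolist())
print("tab top corners z0",proj(i,w(P,[(x,y,0) for x in(-22,22) for y in(48,84)])).round().tolist())
print("stop",proj(i,w(P,[(-47,169,10),(47,169,10),(-41,47,18.5),(41,47,18.5)])).round().tolist())
print(e)
im=cv2.imread("pics/w2.png")[180:300,260:420]; cv2.imwrite("pics/w2c.png",cv2.resize(im,None,fx=5,fy=5,interpolation=cv2.INTER_CUBIC))
E
```

```text
0 [[327.3 234.3]]
5 [[327.3 237.6]]
10 [[327.3 241.1]]
15 [[327.4 244.8]]
20 [[327.4 248.7]]
tab top corners z10 [[289.0, 274.0], [287.0, 214.0], [366.0, 274.0], [368.0, 214.0]]
tab top corners z0 [[291.0, 265.0], [289.0, 209.0], [364.0, 265.0], [366.0, 209.0]]
stop [[226.0, 41.0], [428.0, 41.0], [253.0, 283.0], [402.0, 283.0]]
[495.3950499  121.33146685  57.01187443]
```

View pics/w2c.png

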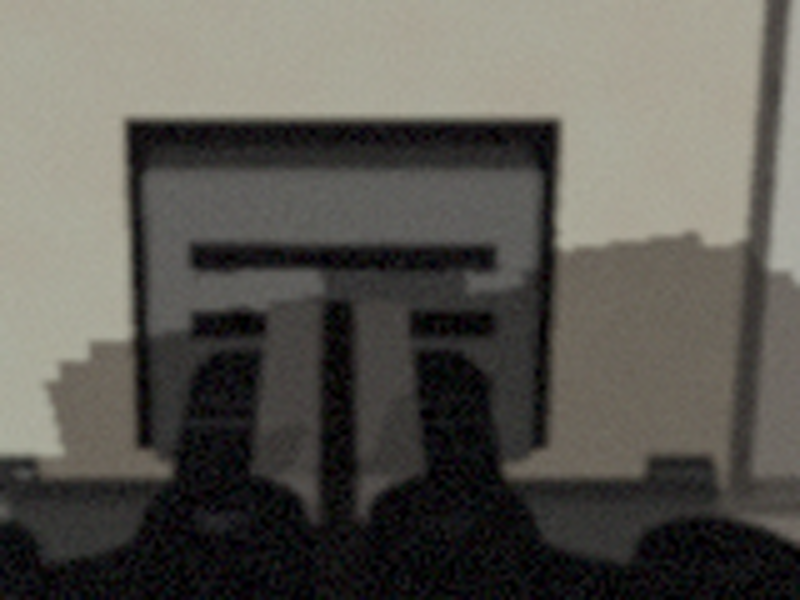

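The wrist view shows the tab still proud: its far top edge is at row ~214, as predicted for 10 mm out. The fingertips, at row ~240, are clearly above it. They sit well short of the reported TCP, so I'll keep descending under force guard until contact.

```bash
python3 - <<'E'
from h import *
from plant import robot
f0=np.array(robot.read_contact_force())
for z in np.arange(-4,-32,-1.):
    robot.line_to(pt(0,67,z),rate=25)
    f=np.mean([robot.read_contact_force() for _ in range(3)],0)-f0
    print(z,robot.read_ee_pos()[2].round(2),f.round(1))
    if f[2]>3: break
print(robot.read_clock(),robot.read_opening())
E
```

```text
-4.0 55.92 [ 0.5 -0.2  0.1]
-5.0 54.93 [0.5 0.8 0.1]
-6.0 53.93 [ 0.7 -0.3  0.7]
-7.0 52.94 [ 0.6 -0.   1. ]
-8.0 51.95 [-0.7  0.2  0.5]
-9.0 50.94 [-0.1  0.6  0.3]
-10.0 49.95 [-0.8 -0.3  1.8]
-11.0 48.92 [-0.5 -0.8  1. ]
-12.0 47.94 [0.7 0.4 0.3]
-13.0 46.94 [-0.7 -0.2  0.9]
-14.0 45.92 [ 0.  -0.1  0. ]
-15.0 44.95 [0.3 0.8 1. ]
-16.0 43.95 [0.4 0.5 0.5]
-17.0 42.93 [-0.  -0.6 -0.4]
-18.0 41.94 [ 0.1 -0.1 -0.4]
-19.0 40.93 [-0.4  0.3 -0.3]
-20.0 40.01 [0.4 1.1 0.8]
-21.0 39.0 [0.1 1.3 0.8]
-22.0 37.97 [0.2 0.5 2.5]
-23.0 36.93 [0.7 1.1 2. ]
-24.0 35.93 [ 0.8 -0.1  1.9]
-25.0 34.9 [1.9 0.6 0.6]
-26.0 33.91 [0.  0.1 0.9]
-27.0 32.94 [1.2 1.5 1.6]
-28.0 31.92 [0.5 0.6 2. ]
-29.0 30.91 [0.8 0.4 1.8]
-30.0 30.75 [-2.8 -0.4 13.6]
14.95 -0.0024692096409732263
```

Contact began with the TCP at about z=40. A hard stop came at about 30.8 with 13.6 N, which is 10 mm of travel, so the real fingertips are ~29.5 mm short of the reported TCP. I'll use that offset, lift, move behind the rib and check the tab.

```bash
cat >> h.py <<'E'
OFF=-29.3
def tp(x,y,z): return pt(x,y,z+OFF)
E
python3 - <<'E'
from h import *
from plant import robot
import cv2
robot.line_to(tp(0,67,50),rate=120)
robot.line_to(tp(0,-76,50),rate=200)
i=robot.camera_info("wrist")
im=robot.read_camera("wrist");s=robot.read_camera("side")
cv2.imwrite("pics/w3.png",im); cv2.imwrite("pics/s3.png",cv2.resize(s[120:310,260:420],None,fx=3,fy=3,interpolation=cv2.INTER_CUBIC))
for z in (0,10): print("tab",z,proj(i,w(P,[(x,y,z) for x in(-22,22) for y in(48,84)])).round().tolist())
print("rib rear",proj(i,w(P,[(-35,-45,34),(35,-45,34)])).round().tolist())
print(robot.read_clock(),robot.read_contact_force())
E
```

```text
tab 0 [[287.0, 11.0], [285.0, -67.0], [368.0, 11.0], [370.0, -68.0]]
tab 10 [[285.0, 5.0], [282.0, -79.0], [370.0, 5.0], [373.0, -79.0]]
rib rear [[262.0, 191.0], [394.0, 190.0]]
16.4917 [ 0.50943295 -0.27654777 -0.29185014]
```

View pics/w3.png

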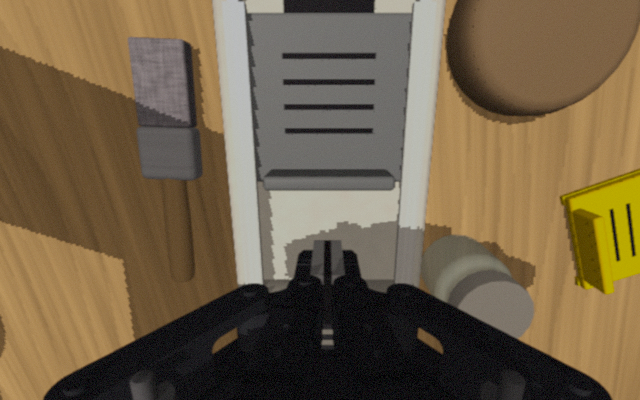

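View pics/s3.png

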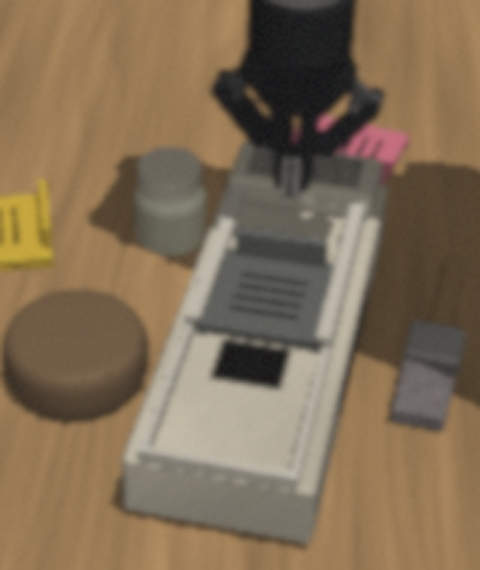

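The side view shows the tab sunk (dark, flat at (250,363)). The rib is at rows ~180–190 in the wrist view, as predicted. Next I descend behind the rib, find contact, and push.

```bash
python3 - <<'E'
from h import *
from plant import robot
import cv2
robot.line_to(tp(0,-78,20),rate=120)
f0=np.mean([robot.read_contact_force() for _ in range(3)],0)
robot.line_to(tp(0,-78,8),rate=50)
f=np.array(robot.read_contact_force())-f0; print("down",f.round(1))
d=np.array([-np.sin(P[2]),np.cos(P[2]),0])
yc=None
if abs(f[2])<6:
    robot.line_to(tp(0,-66,8),rate=60)
    for y in np.arange(-64,-38,2.):
        robot.line_to(tp(0,y,8),rate=40)
        f=np.mean([robot.read_contact_force() for _ in range(3)],0)-f0
        print(y,f.round(1))
        if f@d<-1.5: yc=y;break
print(yc,robot.read_clock())
i=robot.camera_info("wrist")
cv2.imwrite("pics/w4.png",robot.read_camera("wrist"))
print("rib rear",proj(i,w(P,[(-35,-45,34),(35,-45,34)])).round().tolist())
E
```

```text
down [-1.  -0.6 -0.7]
-64.0 [-0.5 -0.6 -0.9]
-62.0 [-0.8 -0.5 -0.2]
-60.0 [-0.9  1.  -1.7]
-58.0 [-0.2  0.3 -1. ]
-56.0 [-0.5 -0.  -1.2]
-54.0 [-0.8 -0.3 -1.8]
-52.0 [-0.2 -1.  -1.3]
-50.0 [-1.2  0.  -1.1]
-48.0 [-1.6 -0.1 -0.6]
-46.0 [-0.9 -0.  -0.7]
-44.0 [-1.3  0.1 -1.5]
-42.0 [-0.6 -0.5 -1.3]
-40.0 [-1.  -0.6 -1.1]
None 20.8833
rib rear [[246.0, 295.0], [409.0, 295.0]]
```

View pics/w4.png

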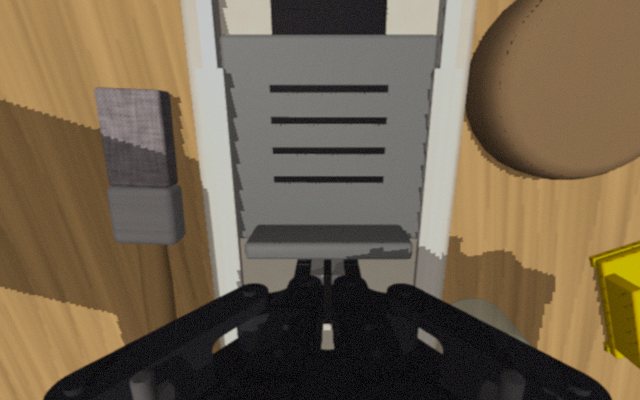

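The cover is already sliding: its front edge is at row 36, past the lip ends at row 68. I'll work out its position, push most of the rest, and look again.

```bash
python3 - <<'E'
from h import *
from plant import robot
import cv2
i=robot.camera_info("wrist")
for a in (10,16,20,24): print(a,proj(i,w(P,[(0,-45+a,34),(0,45+a,12)]))[:,1].round(1))
f0=np.array(robot.read_contact_force())
robot.line_to(tp(0,42,8),rate=40)
print((np.array(robot.read_contact_force())-f0).round(1))
i=robot.camera_info("wrist")
cv2.imwrite("pics/w5.png",robot.read_camera("wrist"));s=robot.read_camera("side")
cv2.imwrite("pics/s5.png",cv2.resize(s[120:310,260:420],None,fx=3,fy=3,interpolation=cv2.INTER_CUBIC))
for a in (90,94,98,102,107): print(a,proj(i,w(P,[(0,-45+a,34),(0,45+a,12)]))[:,1].round(1))
print("stop",proj(i,w(P,[(0,169,10)])),robot.read_clock())
E
```

```text
10 [274.  50.]
16 [261.1  33.7]
20 [252.4  22.6]
24 [243.4  11.3]
[-0.7 -1.9 -0.1]
90 [277.8  54.8]
94 [269.3  44.1]
98 [260.7  33.2]
102 [251.9  22. ]
107 [240.7   7.9]
stop [[326.88915574 -40.4252029 ]] 23.2333
```

View pics/w5.png

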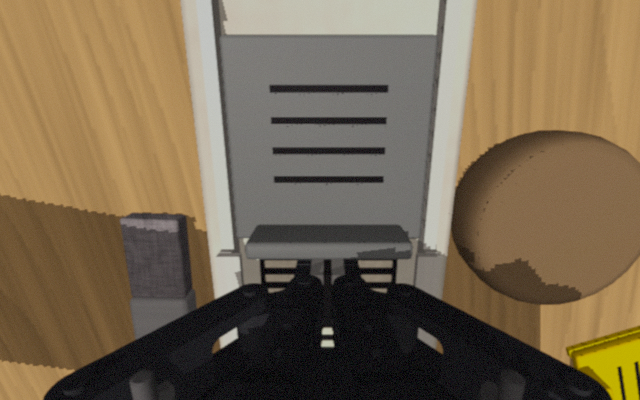

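View pics/s5.png

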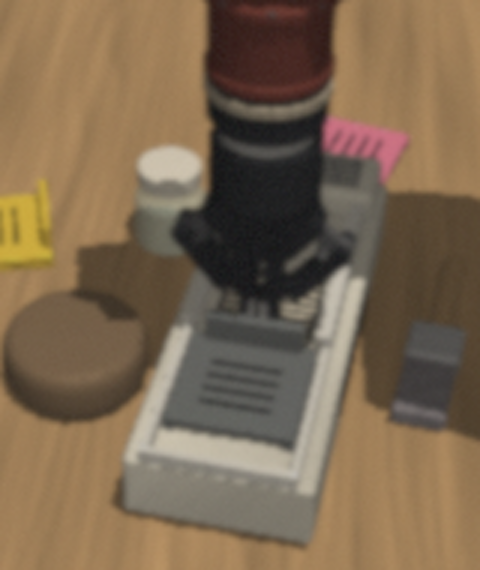

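The cover is flat and about 98 mm along. I'll push the last 9 mm, back off, lift and check.

```bash
python3 - <<'E'
from h import *
from plant import robot
import cv2
robot.line_to(tp(0,51,8),rate=30)
robot.line_to(tp(0,30,8),rate=60)
robot.line_to(tp(0,30,90),rate=120)
robot.line_to(tp(0,0,170),rate=200)
robot.sleep(.2)
i=robot.camera_info("wrist")
cv2.imwrite("pics/w6.png",robot.read_camera("wrist"));s=robot.read_camera("side")
cv2.imwrite("pics/s6.png",cv2.resize(s[120:310,260:420],None,fx=3,fy=3,interpolation=cv2.INTER_CUBIC))
for a in (98,102,107,112): print(a,proj(i,w(P,[(0,-45+a,34),(0,45+a,12)]))[:,1].round(1))
print("stop",proj(i,w(P,[(0,169,10)])),robot.read_clock())
E
```

```text
98 [132.2  24. ]
102 [127.6  18.8]
107 [121.7  12.3]
112 [115.7   5.6]
stop [[328.49698764  -9.71400501]] 25.8917
```

View pics/w6.png

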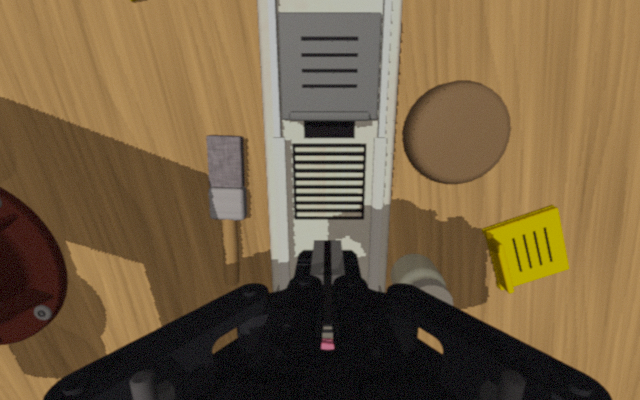

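View pics/s6.png

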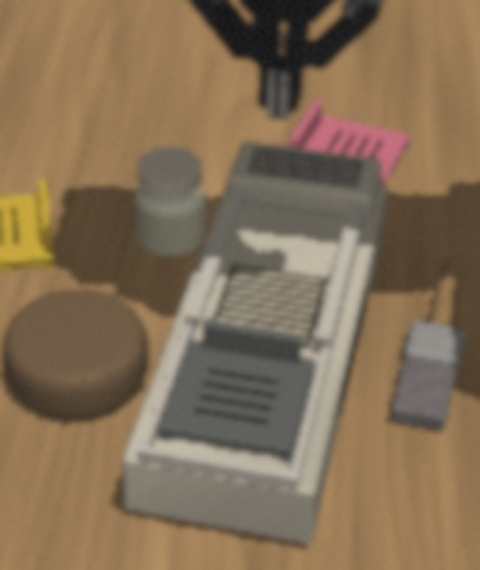

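The cover's front edge is at row 13 and its rib at row 121, so it is about 107 mm along. It lies flat, the whole filter grille is visible, the tab is sunk, and the cheese, brush and jar haven't moved. Handing in.

```bash
python3 -c "
from plant import robot
print(robot.read_contact_force(),robot.read_clock());robot.close_job()"
```

```text
[ 0.614683   -0.53391612  0.25089665] 25.8917
the job is handed in; nothing more can be done
```

The job is done and handed in at 25.9 s. I pressed the snap tab down to its hard stop (13.6 N after about 10 mm of travel). Then I pushed the cover by its rib along the channel, backed the fingers off and lifted clear.

**Final checks:** The last wrist and side pictures show:
- The cover lies flat on the shelf, about 107 mm from its seat.
- The whole filter is uncovered and the tab is still down.
- The cheese, brush and jar look unmoved.
- The force on the tool read near zero, so the robot is touching nothing.

**What disagreed:**
- **Fingertips:** they turned out to be about 29 mm short of the reported TCP. My first press, at the nominal height, met no contact. I found the true tip height by force and the pictures, and corrected for it.
- **Camera fits:** the top and side views differed from each other by about 10 mm along the slide direction. I went by the wrist view, and its predictions matched at the tab, rib and shelf.
- **Rib contact:** the force reading never showed the fingers meeting the rib. I followed the cover's travel in the pictures instead.

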